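# Stack a lunch carrier

### The job

Pack the lunch carrier on the counter: first set the closed food container down flat on the floor of the carrier between its corner uprights, then the blue snack tray on top of it, then the wooden lid on the tray with its handle up. Let go of each part once it sits squarely and fully down, before adding the next; lower the parts in rather than dropping them, and leave the spatula, measuring cup and utensil holder where they are.

Things in the scene. Friction and masses are not known exactly. Their poses are not given: they have to be found in the camera images.
- carrier: Dark steel lunch carrier, fixed. Floor plate 70 x 120 x 6 mm with an L-shaped upright (3 mm sheet, legs 16 mm) at each corner; pocket 64 x 114 mm inside. Uprights vertical to 76 mm above the counter, then flare outward to 84 mm. Long sides open for 82 mm between uprights, so fingers fit there. Origin: centre of the underside, on the counter. x along the pocket's width, y along its length, z up.
- carrier_floor (a point): Centre of the carrier's pocket floor, 6 mm above the counter; axes as the carrier's. Parts have 2 mm play on each side in the pocket.
- container: Closed food container, white with flat green lid: a rigid block 60 x 110 x 42 mm, 0.11 to 0.29 kg. Origin: centre of its underside. x along its 60 mm width, y along its 110 mm length, z up. Same after a half turn. Grip it across the 60 mm width near its top (TCP some 4 mm below the top), so that the gripper's body clears the carrier's uprights.
- tray: Blue snack tray, open-topped, with one dividing wall: 60 x 110 x 22 mm outside, walls 3 mm, about 0.07 kg. Origin: centre of its underside. x along its 60 mm width, y along its 110 mm length, z up. Same after a half turn. It rests on the container's flat top. Grip it across the 60 mm width by its outer long sides.
- lid: Pale wooden lid: flat board 60 x 110 x 12 mm with a dark handle bar on top (14 mm wide in x, 60 mm long in y, from 12 to 34 mm above the underside, centred), about 0.09 kg. Origin: centre of its underside. x along its 60 mm width, y along its 110 mm length, z up. Same after a half turn. It rests flat on the tray's rim.
- lid_grip (a point): Point in the middle of the lid's handle bar, 26 mm above the lid's underside; axes as the lid's. Pinch the bar across its 14 mm width.
- spatula: Bystander: blue silicone spatula, 270 mm long, lying flat beyond the carrier. Origin: the middle underneath; x along its length. Leave alone.
- measuring_cup: Bystander: aluminium measuring cup, 72 mm across the rim, 55 mm high, with a flat handle pointing along its x to 123 mm from the origin. Origin: centre of its underside. Leave alone.
- utensil_holder: Bystander: stainless steel cylinder 104 mm across, 150 mm high, with utensils standing up to about 330 mm. Origin: centre of its underside. Leave alone.
Not all that is in view belongs to the job. What is shaped like the lid but red or yellow is not meant.

How it is judged:
By the outcome, as a careful person would: the job done as asked, in the order asked, and still so for the second after the job is handed in, with the robot touching nothing.
It also fails if it takes over 72 s, if anything falls off the work surface, if the arm or the gripper's body presses on something with over 40 N, if the wrist force passes 120 N, or if a joint passes its speed limit or range.

### The arm

A 6-joint arm with a two-finger parallel gripper is mounted at the origin on the work surface. World frame = base frame: x ahead of the robot, y to its left, z up, the work surface at z = 0. Lengths are in m, angles in degrees, forces in N, time in s.
With the tool pointing down it reaches from about 0.375 to 0.9 m from the base axis. Payload 3.1 kg.
Tool frame: the origin (TCP) lies between the finger pads, 19 mm behind the fingertips; this is the grasp point; x points along the fingers, y is the direction in which the jaws open and shut, and the axes are right-handed (so a half turn about x gives the same grasp; the last joint's range is limited). The gripper opens to 87 mm and grips with 3 to 60 N. Pads are 19 mm wide; open, the fingers measure 117 mm over their backs; the gripper's body (75 mm by 190 mm) begins 51 mm behind the grasp point.
Start: joints at [-83.108, 30.224, 82.088, -0, 67.689, -10.227], TCP at [0.184, -0.597, 0.241] pointing down, gripper open.
Joint ranges: [-176.69, 176.69], [-43.24, 126.21], [12.49, 139.97], [-82, 262], [0, 151.66], [-163.58, 163.58]. Speed limits (degrees/s): [159.86, 159.86, 180, 180, 180, 180].

### API

Orientations are given as a 3x3 rotation matrix whose columns are the frame's x, y, z axes.
In Python, from rig import bot gives the robot as it stands.
- The arm moves only by the shell command python3 -m inch 'ROWS' [OPENING]. ROWS is a JSON object of lists of equal length, an entry for each row: "dp": the shift along the tool's x, y, z in mm, a list of three; "yaw": the turn about the tool's x in degrees. In form: {"dp": [[tx, ty, tz], ...], "yaw": [yaw, ...]}. A call has 1 to 20 rows; each row shifts and turns the commanded pose from where the row before left it, along the tool's axes as they then stand; what a row does not reach is not made up. A row lasts 1/12 s, in which the tool goes at most 41.7 mm and 7.16 degrees, less where a joint would pass 70% of its speed; a pose out of reach is approached as far as the arm can. A call is refused whole if a number of a shift passes 41.7 or a number of a turn 7.16, either way. A call with a gripper value outside its range is refused whole. OPENING is the finger opening in mm, from 0 to 87, set as the call begins (- or left out, the last holds). The fingers move at their own pace and stop on an object; the grip force is fixed at half the most. Time passes only in rows, so rows that do not move let the fingers close. It gives the time, the measured TCP pose, the force and the opening at its end, in the units of the state.
- bot.read_state(): the state, without advancing time (a new reading comes with each control period).
- bot.capture(name): name is "scene" or "top"; returns a dict with "color" (384x512x3 uint8, red, green, blue), "intrinsics" (3x3 intrinsics, pixels), "pose" (4x4, takes a point from camera to world coordinates). Camera axes: x right, y down, z forward; pixel columns grow to the right and rows downward; lengths in m; the calibration is good to about 2 mm. A picture is of the moment at which its call begins. There is no depth.
- bot.hand_in(): hands the job in, once; it reports no verdict.
The state is a dict: "time_s": time; "joint_positions": joint angles; "qvel": joint speeds; "tau": joint torques, N m; "position": TCP position; "tcp_rot": TCP orientation; "force": force on the tool from outside, world axes, zero at the start; "moment": the same for the moment, N m; "opening": opening from 0.0 (shut) to 1.0 (fully open).
Only numpy, scipy, OpenCV 4.12 (cv2) and the standard library are available. Lean on these libraries where they do the work, as an engineer would, in place of code of your own. Each camera call takes 0.05 s, during which the arm holds its last target.

## Working session

There is one attempt and no reset: what is moved stays moved. The work goes in short steps, Python scripts to look and compute and a shell command to move; the robot and the scene stay as the last step left them, time stands still between calls to the robot, and variables do not carry over. Pictures are saved under pics/ and viewed, and the job is handed in when it is done.

```bash
ls; mkdir -p pics
python3 - <<'E'
from rig import bot
import cv2,numpy as np
np.set_printoptions(precision=4,suppress=True)
for n in("scene","top"):
    c=bot.capture(n); cv2.imwrite(f"pics/{n}0.png",cv2.cvtColor(cv2.resize(c["color"],(768,576),interpolation=cv2.INTER_CUBIC),cv2.COLOR_RGB2BGR))
    print(n,c["intrinsics"],c["pose"])
s=bot.read_state();print(s)
E
```

```text
pics
scene [[479.5526   0.     259.9085]
 [  0.     479.5526 192.171 ]
 [  0.       0.       1.    ]] [[ 0.0026  0.6118 -0.791   1.7082]
 [ 0.9997  0.017   0.0165 -0.1712]
 [ 0.0236 -0.7908 -0.6116  0.9606]
 [ 0.      0.      0.      1.    ]]
top [[354.0842   0.     253.7642]
 [  0.     354.0842 186.6987]
 [  0.       0.       1.    ]] [[ 0.0211 -0.9935  0.1114  0.4211]
 [-0.9996 -0.0232 -0.0172 -0.1292]
 [ 0.0197 -0.111  -0.9936  1.0266]
 [ 0.      0.      0.      1.    ]]
{'time_s': 0.1, 'joint_positions': array([-83.1069,  30.2747,  82.1479,   0.0015,  67.6897, -10.2274]), 'qvel': array([-0.0059, -0.1124, -0.1491,  0.0821,  0.0406, -0.0056]), 'tau': array([ -0.0001, -44.0984, -17.7151,   0.0636,   0.0533,  -0.    ]), 'position': array([ 0.1839, -0.5967,  0.2404]), 'tcp_rot': array([[-0.0002,  0.2944, -0.9557],
       [ 0.0019, -0.9557, -0.2944],
       [-1.    , -0.0019, -0.0004]]), 'force': array([ 0.1047, -0.3638, -0.0705]), 'moment': array([-0.0109,  0.0201,  0.0229]), 'opening': 0.9986631514703855}
```

View pics/scene0.png

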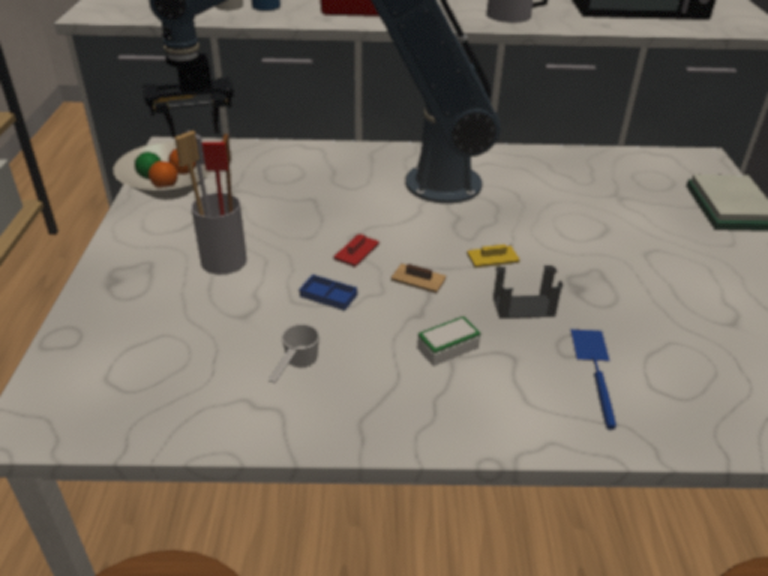

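View pics/top0.png

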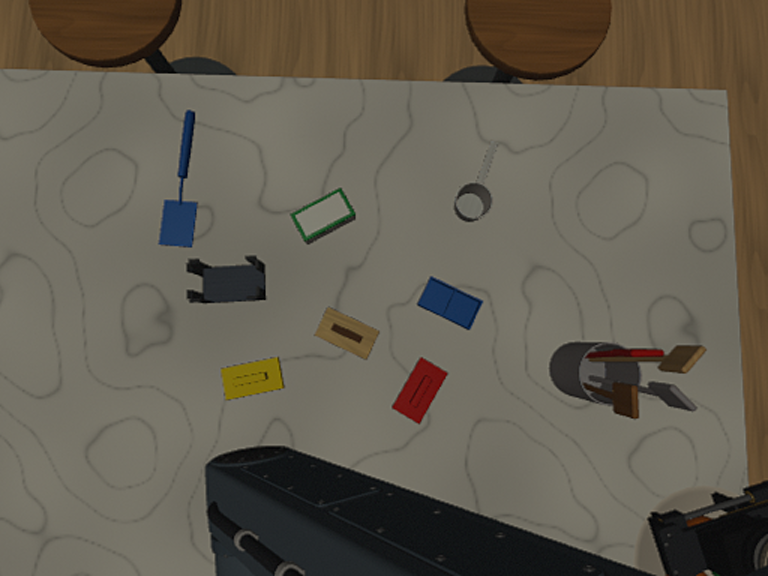

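Top picture (768x576) shows the container at (323,215), tray (450,302), carrier (232,282), and the spatula at (180,180). The three lid-shaped things are wood (347,332), yellow (252,378) and red (420,390). The pale wooden one with the dark handle fits the description, so I'll confirm it in a crop.

```bash
cat > h.py <<'E'
import cv2,numpy as np
from rig import bot
np.set_printoptions(precision=4,suppress=True)
def crop(img,x0,y0,x1,y1,k): 
    return cv2.resize(img[y0:y1,x0:x1],None,fx=k,fy=k,interpolation=cv2.INTER_CUBIC)
def save(n,img): cv2.imwrite(f"pics/{n}.png",cv2.cvtColor(img,cv2.COLOR_RGB2BGR))
def proj(c,P):
    T=np.linalg.inv(c["pose"]); q=P@T[:3,:3].T+T[:3,3]; q=q@c["intrinsics"].T
    return q[:,:2]/q[:,2:]
def ray(c,uv):
    d=c["pose"][:3,:3]@np.linalg.solve(c["intrinsics"],[uv[0],uv[1],1]); return c["pose"][:3,3],d
def tri(cs,uvs):
    A=np.zeros((3,3));b=np.zeros(3);L=[]
    for c,u in zip(cs,uvs):
        o,d=ray(c,u);d/=np.linalg.norm(d);M=np.eye(3)-np.outer(d,d);A+=M;b+=M@o;L.append((M,o))
    p=np.linalg.solve(A,b); return p,[np.linalg.norm(M@(p-o)) for M,o in L]
E
python3 - <<'E'
from h import *
import pickle
t=bot.capture("top");s=bot.capture("scene");pickle.dump((t,s),open("c0.pkl","wb"))
save("topcrop",crop(t["color"],110,110,335,290,3.5)); save("scenecrop",crop(s["color"],190,145,420,260,3.4))
E
```

```text
(no output)
```

View pics/topcrop.png

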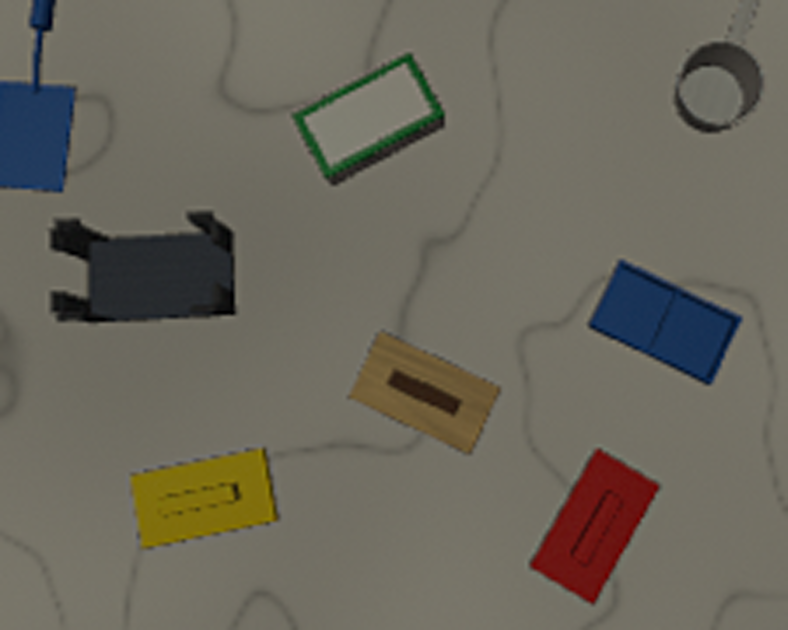

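View pics/scenecrop.png

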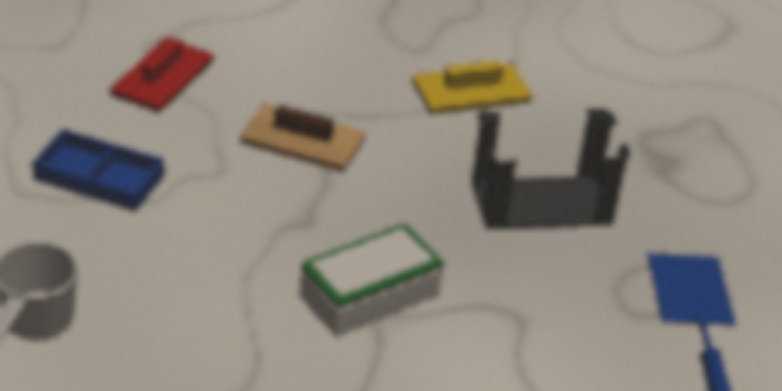

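```bash
cat > fit.py <<'E'
from h import *
from scipy.optimize import minimize
def box(x0,x1,y0,y1,z0,z1): return np.array([[x,y,z] for x in(x0,x1) for y in(y0,y1) for z in(z0,z1)],float)/1000
def carrier(fl=4):
    L=[box(-35,35,-60,60,0,6)]
    for sx in(-1,1):
        for sy in(-1,1):
            xo,yo=35*sx,60*sy
            for (dx,dy) in((16,3),(3,16)):
                b=box(*sorted((xo,xo-dx*sx)),*sorted((yo,yo-dy*sy)),0,76);L.append(b)
                t=b[b[:,2]>.07].copy(); t2=t.copy();t2[:,2]=.084
                if dy==3:t2[:,1]+=sy*fl/1000
                else:t2[:,0]+=sx*fl/1000
                L.append(np.vstack([t,t2]))
    return L
M=dict(container=[box(-30,30,-55,55,0,42)],ctop=[box(-30,30,-55,55,40,42)],tray=[box(-30,30,-55,55,0,22)],
 lid=[box(-30,30,-55,55,0,12),box(-7,7,-30,30,12,34)],carrier=carrier())
def R(yaw):
    c,s=np.cos(yaw),np.sin(yaw);return np.array([[c,-s,0],[s,c,0],[0,0,1]])
def render(c,hulls,p,roi,k=8):
    x0,y0,x1,y1=roi;im=np.zeros(((y1-y0)*k,(x1-x0)*k),np.uint8)
    for h in hulls:
        q=proj(c,h@R(p[3]).T+np.array(p[:3]));q=((q-[x0,y0]+.5)*k-.5)*16
        cv2.fillConvexPoly(im,cv2.convexHull(q.round().astype(np.int32)),255,shift=4)
    im=cv2.resize(im,(x1-x0,y1-y0),interpolation=cv2.INTER_AREA).astype(float)/255
    return cv2.GaussianBlur(im,(0,0),.7)
def roi_of(c,hulls,p,m=8):
    q=np.vstack([proj(c,h@R(p[3]).T+np.array(p[:3])) for h in hulls])
    a=np.floor(q.min(0)-m).astype(int);b=np.ceil(q.max(0)+m).astype(int)
    return max(a[0],0),max(a[1],0),min(b[0],512),min(b[1],384)
def fit(cs,masks,hulls,p0,free=(0,1,2,3)):
    p0=np.array(p0,float)
    # masks: full-size float images
    rois=[roi_of(c,hulls,p0) for c in cs]
    ms=[cv2.GaussianBlur(m,(0,0),.7)[r[1]:r[3],r[0]:r[2]] for m,r in zip(masks,rois)]
    sc=np.array([.005,.005,.005,.05]);fr=list(free)
    def f(v):
        p=p0.copy();p[fr]+=v*sc[fr]
        return sum(((render(c,hulls,p,r)-m)**2).sum() for c,m,r in zip(cs,ms,rois))
    v=np.zeros(len(fr))
    for s in(2,.5):
        sim=np.vstack([v]+[v+s*e for e in np.eye(len(fr))])
        o=minimize(f,v,method="Nelder-Mead",options=dict(initial_simplex=sim,xatol=.005,fatol=.01,maxiter=400));v=o.x
    p=p0.copy();p[fr]+=v*sc[fr];return p,o.fun
def masks(img):
    r,g,b=[img[...,i].astype(float) for i in range(3)];hs=cv2.cvtColor(img,cv2.COLOR_RGB2HSV).astype(int);H,S,V=hs[...,0],hs[...,1],hs[...,2]
    return dict(tray=(H>100)&(H<130)&(S>120),green=(H>45)&(H<85)&(S>90),wood=(H>5)&(H<24)&(S>60)&(S<190),dark=(V<75)&(S<110))
def blob(mask,uv,rad,fill=True):
    m=np.zeros(mask.shape,np.uint8);u,v=map(int,uv);a=mask.astype(np.uint8)[v-rad:v+rad,u-rad:u+rad]
    n,l,st,ce=cv2.connectedComponentsWithStats(a,connectivity=8)
    i=1+np.argmax(st[1:,4]);a=(l==i).astype(np.uint8)
    if fill: cs,_=cv2.findContours(a,cv2.RETR_EXTERNAL,cv2.CHAIN_APPROX_NONE);cv2.drawContours(a,cs,-1,1,-1)
    m[v-rad:v+rad,u-rad:u+rad]=a;return m.astype(float)
E
python3 - <<'E'
from fit import *
import pickle
t,s=pickle.load(open("c0.pkl","rb"))
mt,msn=masks(t["color"]),masks(s["color"])
vis=t["color"].copy()
for c,m,n in((t,mt,"mt"),(s,msn,"ms")):
    o=np.zeros_like(c["color"]);o[m["tray"]]=[0,0,255];o[m["green"]]=[0,255,0];o[m["wood"]]=[255,160,0];o[m["dark"]]=[255,255,255]
    save(n,crop(o,100,90,420,290,2.4))
print(t["color"][210,210],t["color"][188,155],t["color"][222,222],s["color"][184,278],s["color"][200,350],s["color"][178,280])
E
```

```text
[115 111  99] [39 42 44] [114  94  57] [90 70 49] [59 58 56] [98 84 71]
```

View pics/mt.png

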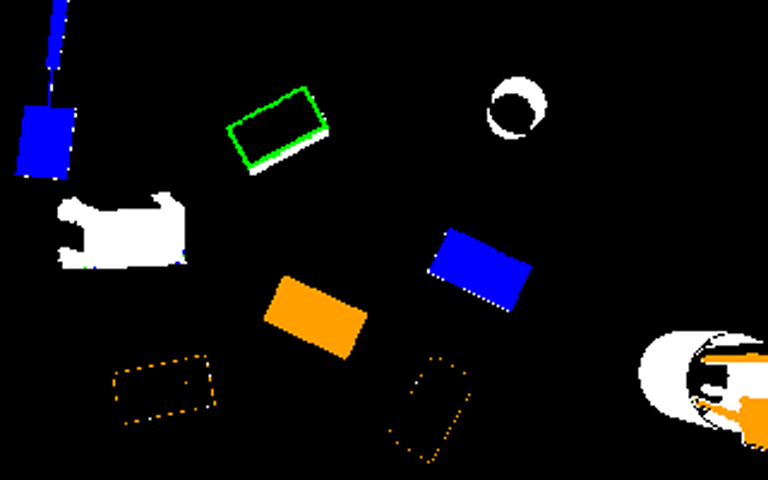

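View pics/ms.png

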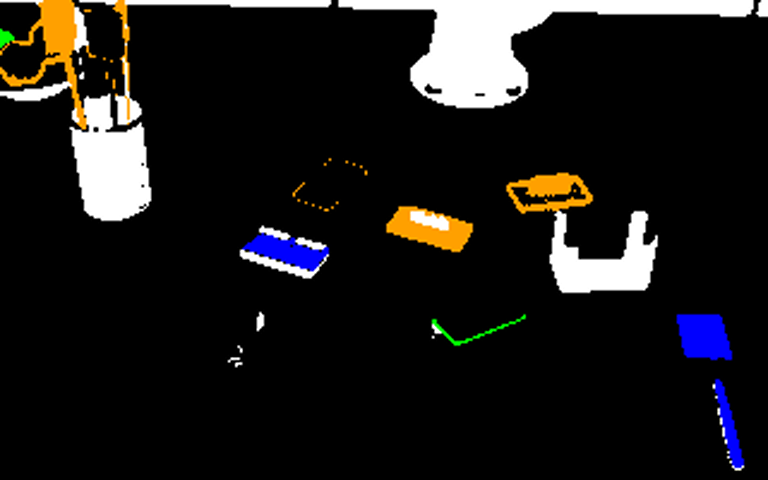

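```bash
cat > f0.py <<'E'
from fit import *
import pickle
t,s=pickle.load(open("c0.pkl","rb"))
a,b=masks(t["color"]),masks(s["color"])
hs=cv2.cvtColor(s["color"],cv2.COLOR_RGB2HSV).astype(int)
gs=(hs[...,0]>40)&(hs[...,0]<90)&(hs[...,1]>45)
c=[t,s]
def init(uv): 
    o,d=ray(t,uv);p=o-d*o[2]/d[2];return p
J={"tray":((300,201),(219,195),[blob(a["tray"]|a["dark"],(300,201),32),blob(b["tray"]|b["dark"],(219,195),30)],"tray",-25),
"lid":((231,221),(279,185),[blob(a["wood"]|a["dark"],(231,221),30),blob(b["wood"]|b["dark"],(279,185),26)],"lid",-25),
"cont":((216,145),(300,226),[blob(a["green"]|a["dark"],(216,145),30)],"container",25),
"carr":((152,188),(351,195),[blob(a["dark"],(154,188),40,False),blob(b["dark"],(352,200),30,False)],"carrier",0)}
def go(n,cs,ms,p,free=(0,1,2,3)):
    p,e=fit(cs,ms,M[n],p,free);print(n,p[:3]*1000,np.degrees(p[3]),"err",round(e,1));return p
res={}
for k,(ut,us,ms,m,y) in J.items():
    p=np.r_[init(ut)[:2],0,np.radians(y)]
    if k=="carr": print(k);
    # yaw convention: long axis along object y ; world y ~ image -u
    best=go(m,c[:1],ms[:1],p,(0,1,3)); res[k]=best
    if len(ms)>1: go(m,c[1:],ms[1:],best,(0,1,3)); res[k]=go(m,c,ms,best)
save("ov",crop(t["color"],110,110,335,290,3.5))
for cc,nm,r,kk in((t,"ov",(110,110,335,290),3.5),(s,"ovs",(190,145,420,260),3.4)):
    im=crop(cc["color"],*r,kk)
    for k,p in res.items():
        for h in M[J[k][3]]:
            q=proj(cc,h@R(p[3]).T+p[:3]);q=((q-r[:2]+.5)*kk).astype(np.int32)
            cv2.polylines(im,[cv2.convexHull(q)],True,(255,0,255),1)
    save(nm,im)
pickle.dump(res,open("r0.pkl","wb"))
E
python3 f0.py
```

```text
tray [ 494.4379 -278.7737    0.    ] -24.948739145023257 err 7.9
tray [ 495.6048 -279.2838    0.    ] -24.73016756931204 err 66.8
tray [ 494.341  -278.8167   -2.8979] -24.85981669992319 err 73.0
lid [433.2911 -83.7897   0.    ] -23.895836383921832 err 1.2
lid [431.3434 -83.2347   0.    ] -23.48730770597551 err 15.3
lid [433.3685 -83.7974   1.2907] -23.806295811946004 err 17.3
container [655.2006 -33.4554   0.    ] 30.67023951185422 err 9.9
carr
carrier [523.7032 136.8685   0.    ] 4.422023557335833 err 20.1
carrier [523.0993 136.7934   0.    ] 2.7683598320217597 err 60.4
carrier [523.5756 137.0457  -0.8953] 4.104137577524888 err 83.0
```

View pics/ov.png

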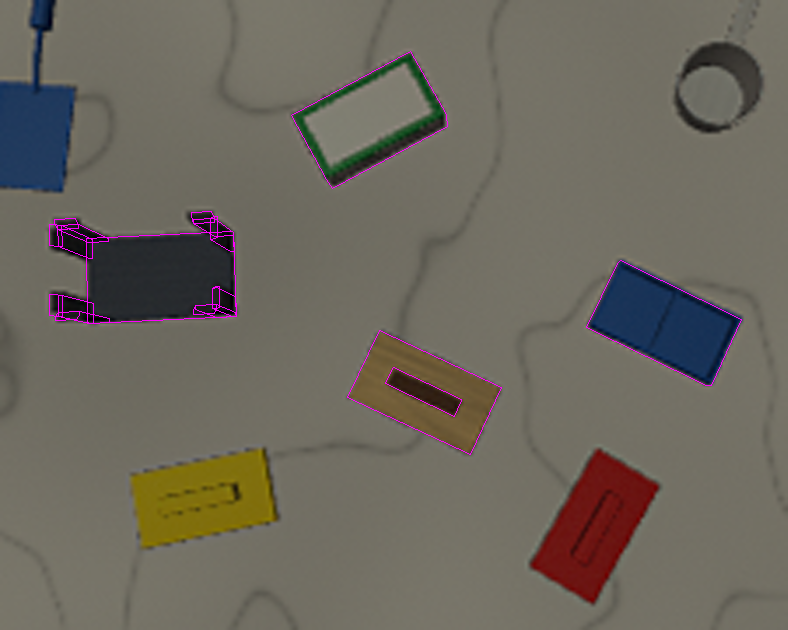

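View pics/ovs.png

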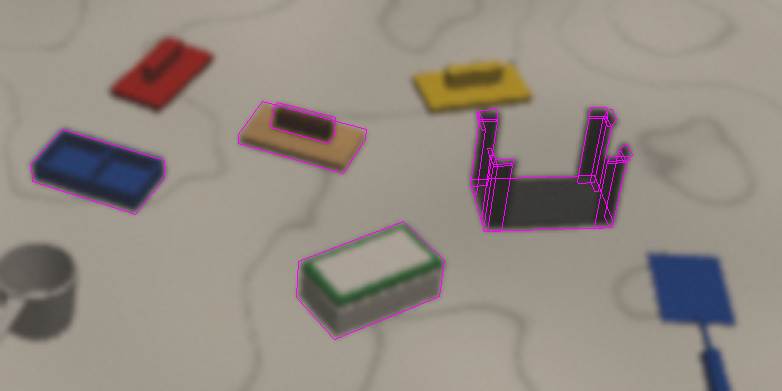

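Both projections fit: carrier, tray, lid and container outlines overlay well, with two-view heights within 3 mm of the counter. Next I check the container's top height from two views and locate the bystanders for a clear path.

Run:
```python
from fit import *
import pickle
t,s=pickle.load(open("c0.pkl","rb"));res=pickle.load(open("r0.pkl","rb"))
# container corners: refine via quads of filled green in both views
a=masks(t["color"]);hs=cv2.cvtColor(s["color"],cv2.COLOR_RGB2HSV).astype(int)
gs=(hs[...,0]>40)&(hs[...,0]<90)&(hs[...,1]>40)
g=cv2.morphologyEx(gs.astype(np.uint8),cv2.MORPH_CLOSE,np.ones((3,3)))
p=res["cont"]
top=[np.array([[x,y,.0] for x in(-.03,.03) for y in(-.055,.055)])]
p0=p.copy();p0[2]=.042
mt=blob(a["green"],(216,145),30);ms=blob(g,(299,222),28)
print(mt.sum(),ms.sum())
for fr,cs,mm in(((0,1,3),[t],[mt]),((0,1,2,3),[t,s],[mt,ms])):
    q,e=fit(cs,mm,top,p0,fr);print(q[:3]*1000,np.degrees(q[3]),e)
def g0(c,uv,z):
    o,d=ray(c,uv);return (o+d*(z-o[2])/d[2])[:2]
print("holder rim",g0(t,(595/1.5,372/1.5),.15),"base",g0(s,(222/1.5,262/1.5),0.0))
print("cup",g0(t,(472/1.5,203/1.5),.03),"spat",g0(t,(178/1.5,222/1.5),0),g0(t,(190/1.5,112/1.5),0))
```

```text
775.0 568.0
[654.6159 -33.4251  42.    ] 30.335576003016854 8.032531997716355
[655.643  -33.0527  37.8568] 30.11701491722069 18.04856594315696
holder rim [ 0.3757 -0.4996] base [ 0.3791 -0.5263]
cup [ 0.6863 -0.3193] spat [0.6411 0.2514] [0.8658 0.2418]
```

```bash
python3 -m inch '{"dp":[[-20,0,0],[-40,0,0],[-40,0,0],[-40,0,0],[-40,0,0],[-20,0,0]],"yaw":[0,0,0,0,0,0]}' 87; python3 -m inch '{"dp":[[0,-10,-15],[0,-20,-31],[0,-20,-31],[0,-20,-31],[0,-20,-31],[0,-20,-31],[0,-20,-31],[0,-20,-31],[0,-20,-31],[0,-20,-31],[0,-20,-31],[0,-20,-31],[0,-20,-31],[0,-20,-31],[0,-20,-31],[0,-20,-31],[0,-20,-31],[0,-20,-31],[0,-20,-31],[0,-20,-31]],"yaw":[0,0,0,0,0,0,0,0,0,0,0,0,0,0,0,0,0,0,0,0]}'; python3 -m inch '{"dp":[[0,-10,-15],[0,0,0],[0,0,0],[0,0,0],[0,0,0],[0,0,0],[0,0,0],[0,0,0],[0,0,0],[0,0,0],[0,0,0],[0,0,0],[0,0,0],[0,0,0],[0,0,0],[0,0,0]],"yaw":[-3,-7,-7,-7,-7,-7,-7,-7,-7,-7,-7,-7,-7,-7,-7,-2]}'
```

```text
time_s: 0.7
position: [0.1842, -0.5984, 0.4473]
tcp_rot: [[0.001, 0.294, -0.956], [-0.009, -0.956, -0.294], [-1.0, 0.009, 0.001]]
force: [0.5, -1.2, 0.2]
opening: 1.003
time_s: 2.37
position: [0.6472, -0.045, 0.441]
tcp_rot: [[-0.001, 0.295, -0.956], [0.0, -0.956, -0.295], [-1.0, -0.0, 0.001]]
force: [-0.2, -1.2, 0.1]
opening: 0.999
time_s: 3.7
position: [0.6576, -0.0328, 0.4408]
tcp_rot: [[-0.001, 0.863, 0.506], [0.0, 0.506, -0.863], [-1.0, -0.001, -0.001]]
force: [-0.5, 0.4, -0.2]
opening: 0.999
```

```bash
python3 -m inch '{"dp":[[20,-2.4,-0.8],[40,0,0],[40,0,0],[40,0,0],[40,0,0],[40,0,0],[40,0,0],[40,0,0],[20,0,0],[20,0,0],[0,0,0]],"yaw":[0,0,0,0,0,0,0,0,0,0,0]}'
python3 - <<'E'
from h import *
s=bot.capture("scene"); t=bot.capture("top")
a=crop(s["color"],230,140,390,260,3); b=crop(t["color"],130,80,290,200,3)
save("g1",np.vstack([a,b])[:, :] if 0 else cv2.resize(np.hstack([a,b]),(800,300)))
E
```

```text
time_s: 4.62
position: [0.6519, -0.0327, 0.0961]
tcp_rot: [[-0.01, 0.865, 0.502], [0.002, 0.502, -0.865], [-1.0, -0.007, -0.007]]
force: [-0.4, 0.8, 0.2]
opening: 1.004
```

View pics/g1.png

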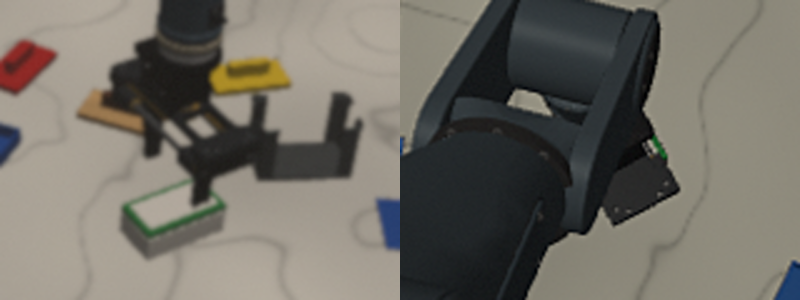

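```bash
python3 -m inch '{"dp":[[0,0,0],[0,0,0],[0,0,0]],"yaw":[0,0,0]}'
```

```text
time_s: 4.97
position: [0.6565, -0.0335, 0.1032]
tcp_rot: [[0.003, 0.865, 0.502], [-0.001, 0.502, -0.865], [-1.0, 0.003, 0.002]]
force: [1.3, -0.6, -0.0]
opening: 1.001
```

```bash
python3 -m inch '{"dp":[[10,-1.1,-0.9],[15,0,0],[15,0,0],[12,0,0],[8,0,0],[5,0,0],[0,0,0],[0,0,0],[0,0,0],[0,0,0]],"yaw":[0,0,0,0,0,0,0,0,0,0]}'
```

```text
time_s: 5.8
position: [0.6546, -0.0332, 0.0371]
tcp_rot: [[0.002, 0.865, 0.502], [-0.0, 0.502, -0.865], [-1.0, 0.001, 0.001]]
force: [-0.4, -0.1, 0.3]
opening: 1.0
```

```bash
python3 -m inch '{"dp":[[0,0,0],[0,0,0],[0,0,0],[0,0,0],[0,0,0],[0,0,0],[0,0,0],[0,0,0],[0,0,0],[0,0,0]],"yaw":[0,0,0,0,0,0,0,0,0,0]}' 50
```

```text
time_s: 6.63
position: [0.6543, -0.033, 0.0364]
tcp_rot: [[0.001, 0.865, 0.502], [0.0, 0.502, -0.865], [-1.0, 0.001, 0.0]]
force: [0.3, -0.0, 1.5]
opening: 0.685
```

```bash
python3 -m inch '{"dp":[[-5,0,0],[-15,0,0],[-25,0,0],[-30,0,0],[-30,0,0],[-20,0,0],[-5,0,0],[0,-3,-22],[0,-4,-30],[0,-4,-30],[0,-4,-30],[0,-4,-30],[0,-4,-30],[0,-3,-25],[0,-2,-16]],"yaw":[0,0,0,0,0,0,0,0,0,0,0,0,0,0,0]}' 45; python3 -m inch '{"dp":[[0,0,0],[0,0,0],[0,0,0],[0,0,0],[0,0,0],[0,0,0],[0,0,0],[0,0,0],[0,0,0],[0,0,0]],"yaw":[3,6,6,6,4.9,0,0,0,0,0]}'
```

```text
time_s: 7.88
position: [0.5192, 0.1388, 0.1649]
tcp_rot: [[-0.005, 0.864, 0.503], [0.0, 0.503, -0.864], [-1.0, -0.005, -0.003]]
force: [0.3, 0.0, -1.5]
opening: 0.688
time_s: 8.72
position: [0.5228, 0.137, 0.1661]
tcp_rot: [[-0.0, 0.997, 0.074], [-0.0, 0.074, -0.997], [-1.0, -0.0, 0.0]]
force: [-0.7, 0.2, -2.0]
opening: 0.684
```

Run:
```python
from h import *
import pickle
s=bot.capture("scene"); t=bot.capture("top");pickle.dump((t,s),open("c1.pkl","wb"))
save("p1s",crop(s["color"],290,110,410,220,5)); save("p1t",crop(t["color"],80,120,240,240,4))
S=bot.read_state();print(S["position"],S["tcp_rot"],S["opening"],S["force"],S["joint_positions"])
```

```text
[0.5228 0.1371 0.1662] [[-0.      0.9973  0.0741]
 [-0.      0.0741 -0.9973]
 [-1.     -0.      0.    ]] 0.6880699563401198 [ 0.3703 -0.8193 -1.7072] [ 2.8425 29.7316 98.4457 -0.0035 51.8242 -1.4031]
```

View pics/p1s.png

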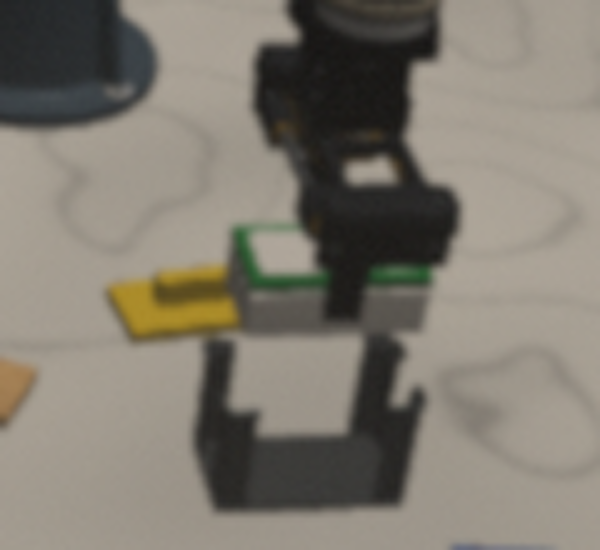

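View pics/p1t.png

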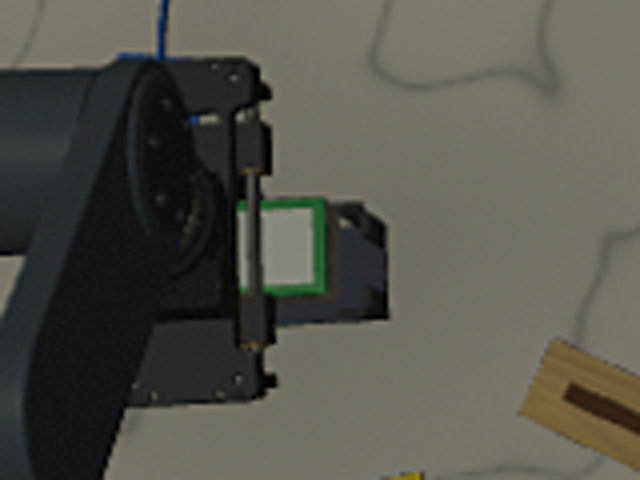

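```bash
cat > ov.py <<'E'
from fit import *
def ov(c,name,items,r,k):
    im=crop(c["color"],*r,k)
    for m,p,col in items:
        for h in M[m]:
            q=proj(c,h@R(p[3]).T+np.array(p[:3]));q=((q-r[:2]+.5)*k).astype(np.int32)
            cv2.polylines(im,[cv2.convexHull(q)],True,col,1)
    save(name,im)
E
python3 - <<'E'
from ov import *
import pickle
t,s=pickle.load(open("c1.pkl","rb"));res=pickle.load(open("r0.pkl","rb"))
ca=res["carr"].copy();ca[2]=0
p=np.r_[.5228,.1371,.1297,np.radians(4.25)]
it=[("carrier",ca,(255,0,255)),("container",p,(255,255,0)),("ctop",p,(0,255,255))]
ov(s,"p1so",it,(315,145,405,215),7);ov(t,"p1to",it,(125,150,195,220),8)
E
```

```text
(no output)
```

View pics/p1so.png

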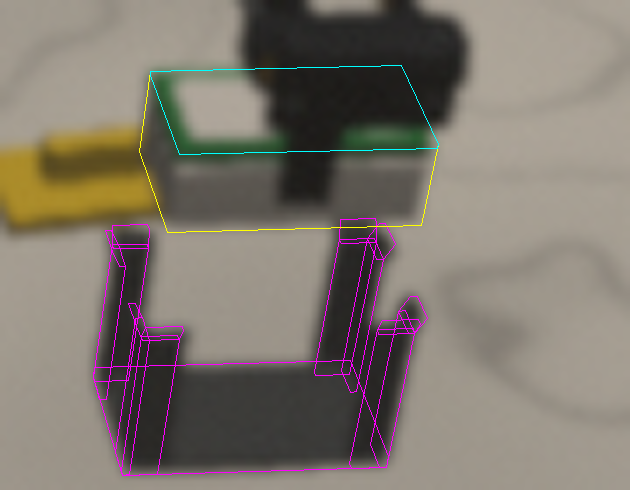

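View pics/p1to.png

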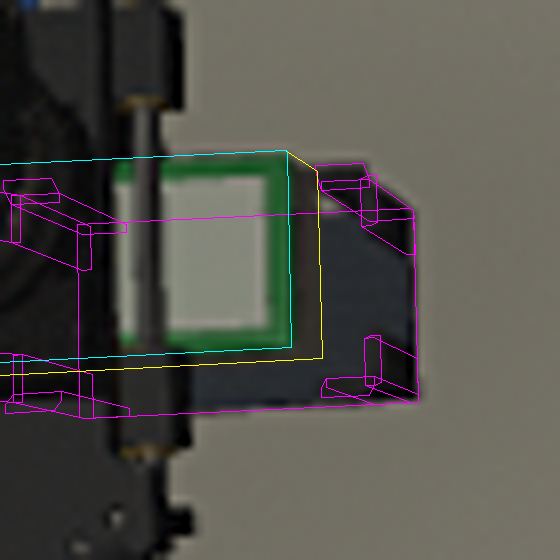

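```bash
cat > held.py <<'E'
from fit import *
from scipy.optimize import minimize
def topfit(t,p0,z,cols,rows,maskf):
    # fit rectangle top face (60x110) at height z in column/row window
    img=t["color"];roi=(cols[0],rows[0],cols[1],rows[1])
    m=cv2.GaussianBlur(maskf(img).astype(float),(0,0),.7)[rows[0]:rows[1],cols[0]:cols[1]]
    top=[np.array([[x,y,0.] for x in(-.03,.03) for y in(-.055,.055)])]
    sc=np.array([.003,.003,.03])
    def f(v):
        p=[p0[0]+v[0]*sc[0],p0[1]+v[1]*sc[1],z,p0[2]+v[2]*sc[2]]
        return ((render(t,top,p,roi)-m)**2).sum()
    o=minimize(f,[0,0,0],method="Nelder-Mead",options=dict(initial_simplex=[[0,0,0],[1.5,0,0],[0,1.5,0],[0,0,1.5]],xatol=.005,fatol=.005,maxiter=500))
    return np.r_[p0[:2]+o.x[:2]*sc[:2],p0[2]+o.x[2]*sc[2]],o.fun,m
E
python3 - <<'E'
from held import *
import pickle
t,s=pickle.load(open("c1.pkl","rb"))
def mk(img):
    hs=cv2.cvtColor(img,cv2.COLOR_RGB2HSV).astype(int);a=((hs[...,0]>45)&(hs[...,0]<85)&(hs[...,1]>90))
    m=a.copy()
    v=img.sum(2)
    return a|((v>320))
m=mk(t["color"])[165:200,140:168]
print("\n".join("".join("#" if x else "." for x in r) for r in m))
E
```

```text
......######################
......######################
......######################
......######################
......................######
##...################.......
##...#################......
#........#########.###......
#....#############.###......
#.....############.###......
#.....############.###...#..
#.....############.###......
#.....############.###......
#.....############.###......
#.....############.###......
#.....############.###......
#.....############.###......
#.....############.###......
#.....############.###......
#.....############.###......
##....############.###......
##....############.###......
##....############.###......
##....############.###......
##....############.###......
##....############.###......
##.............#######......
##...#################......
......###############.......
........##..................
............................
............................
............................
............................
............................
```

Run:
```python
from held import *
import pickle
t,s=pickle.load(open("c1.pkl","rb"))
def mk(img):
    hs=cv2.cvtColor(img,cv2.COLOR_RGB2HSV).astype(int);a=((hs[...,0]>45)&(hs[...,0]<85)&(hs[...,1]>70))
    m=np.zeros(a.shape,np.uint8);m[169:196,140:164]=(a|(img.sum(2)>320))[169:196,140:164]
    return cv2.morphologyEx(m,cv2.MORPH_CLOSE,np.ones((1,7)))
for z in(.1697,.1717):
  for cols in((150,168),(152,168)):
    p,e,m=topfit(t,np.array([.5228,.1371,np.radians(4.25)]),z,cols,(164,200),mk);print(p[:2]*1000,np.degrees(p[2]),e)
```

```text
[522.5422 135.3063] 3.066839779902136 2.0074378266058885
[523.2626 135.2941] 2.4838786799994064 1.5374014742476096
[522.2047 134.7574] 3.112868711249476 2.034887241840803
[522.5767 134.77  ] 3.0770884742346025 1.5726395543332943
```

```bash
python3 -m inch '{"dp":[[8,0.9,-1.2],[15,0,0],[12,0,0],[6,0,0],[0,0,0],[0,0,0],[0,0,0],[0,0,0]],"yaw":[0,0,0,0,0,0,0,0]}'
cat > look.py <<'E'
import sys,pickle
from ov import *
n=sys.argv[1]; m=sys.argv[2]; dz=float(sys.argv[3])/1000
s=bot.capture("scene"); t=bot.capture("top");pickle.dump((t,s),open(n+".pkl","wb"))
S=bot.read_state();res=pickle.load(open("r0.pkl","rb"));ca=res["carr"].copy();ca[2]=0
P=S["position"];yw=np.arctan2(S["tcp_rot"][1,1],S["tcp_rot"][0,1])
p=np.r_[P[0],P[1],P[2]-dz,yw];print(P*1000,np.degrees(yw),S["opening"]*87,S["force"])
it=[("carrier",ca,(255,0,255)),(m,p,(255,255,0))]
if len(sys.argv)>4: it=[]
ov(s,n+"s",it,(305,140,405,215),7);ov(t,n+"t",it,(120,140,200,220),7)
E
python3 look.py p2 container 36.5
```

```text
time_s: 9.48
position: [0.5242, 0.1384, 0.1259]
tcp_rot: [[0.002, 0.997, 0.074], [0.0, 0.074, -0.997], [-1.0, 0.002, 0.0]]
force: [1.0, -0.1, -1.6]
opening: 0.688
[524.1015 138.4306 125.8813] 4.219561602947214 60.24373389329939 [-0.1082  0.7838 -1.3027]
```

View pics/p2s.png

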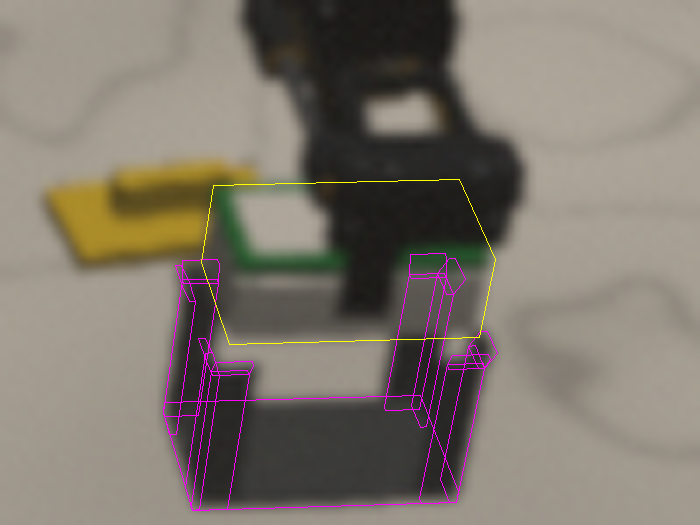

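View pics/p2t.png

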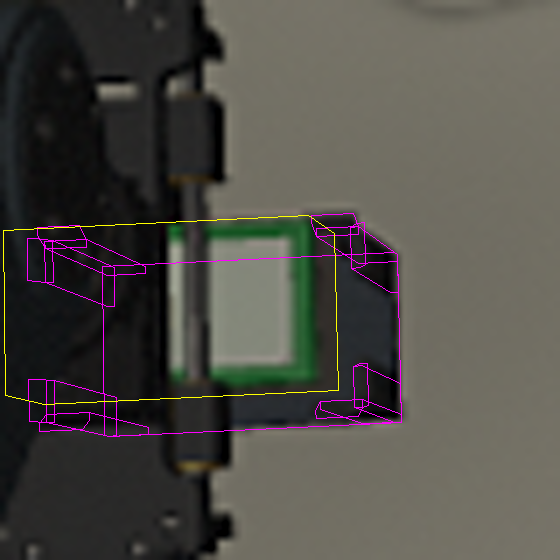

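```bash
python3 -m inch '{"dp":[[4,0,0],[4,0,0],[4,0,0],[3,0,0],[3,0,0],[0,0,0],[0,0,0]],"yaw":[0,0,0,0,0,0,0]}'; python3 look.py p3 container 36.5 n
```

```text
time_s: 10.17
position: [0.5235, 0.1384, 0.1069]
tcp_rot: [[-0.001, 0.997, 0.074], [-0.0, 0.074, -0.997], [-1.0, -0.001, -0.0]]
force: [-0.6, -0.9, -1.0]
opening: 0.686
[523.7522 138.4121 107.2638] 4.220354912390705 59.72129440974998 [ 1.1611  0.0253 -2.191 ]
```

View pics/p3s.png

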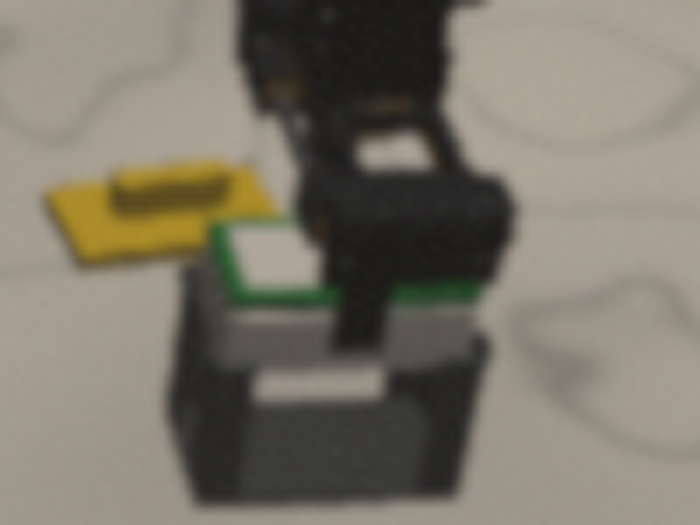

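View pics/p3t.png

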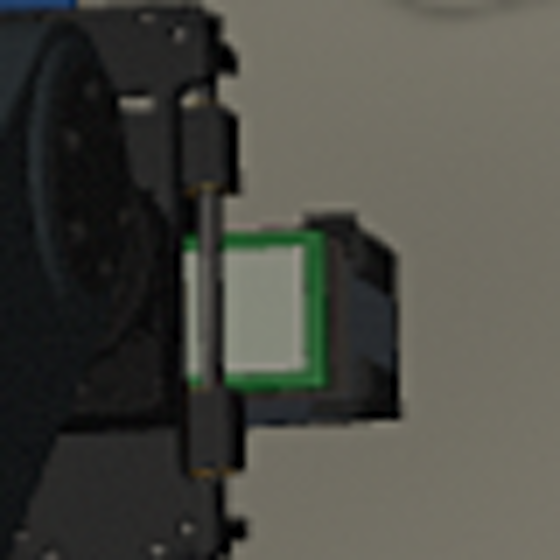

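```bash
python3 -m inch '{"dp":[[5,0,0],[5,0,0],[5,0,0],[5,0,0],[5,0,0],[0,0,0]],"yaw":[0,0,0,0,0,0]}'; python3 -m inch '{"dp":[[5,0,0],[5,0,0],[5,0,0],[5,0,0],[5,0,0],[5,0,0],[0,0,0]],"yaw":[0,0,0,0,0,0,0]}'
```

```text
time_s: 10.77
position: [0.523, 0.1383, 0.081]
tcp_rot: [[-0.002, 0.997, 0.074], [-0.0, 0.074, -0.997], [-1.0, -0.002, -0.0]]
force: [0.6, 0.3, -1.3]
opening: 0.688
time_s: 11.35
position: [0.523, 0.1383, 0.0511]
tcp_rot: [[-0.002, 0.997, 0.074], [-0.0, 0.074, -0.997], [-1.0, -0.002, -0.0]]
force: [-0.2, -0.0, -1.6]
opening: 0.686
```

```bash
python3 -m inch '{"dp":[[3,0,0],[2,0,0],[1,0,0],[1,0,0],[0,0,0],[0,0,0]],"yaw":[0,0,0,0,0,0]}'; python3 -m inch '{"dp":[[1,0,0],[1,0,0],[0,0,0]],"yaw":[0,0,0]}'
```

```text
time_s: 11.85
position: [0.5237, 0.1384, 0.0453]
tcp_rot: [[0.0, 0.997, 0.074], [0.0, 0.074, -0.997], [-1.0, 0.0, -0.0]]
force: [0.1, -0.5, -1.0]
opening: 0.688
time_s: 12.1
position: [0.5236, 0.1384, 0.0432]
tcp_rot: [[-0.0, 0.997, 0.074], [0.0, 0.074, -0.997], [-1.0, -0.0, -0.0]]
force: [0.2, 0.6, -1.7]
opening: 0.684
```

```bash
python3 -m inch '{"dp":[[0.7,0,0],[0.5,0,0],[0,0,0],[0,0,0]],"yaw":[0,0,0,0]}'
```

```text
time_s: 12.43
position: [0.5237, 0.1384, 0.0424]
tcp_rot: [[0.0, 0.997, 0.074], [0.0, 0.074, -0.997], [-1.0, 0.0, 0.0]]
force: [-0.3, -0.2, 2.8]
opening: 0.681
```

```bash
python3 -m inch '{"dp":[[0.3,0,0],[0,0,0],[0,0,0],[0,0,0],[0,0,0]],"yaw":[0,0,0,0,0]}' 80;  python3 -m inch '{"dp":[[-5,0,0],[-15,0,0],[-25,0,0],[-35,0,0],[-40,0,0],[-30,0,0],[-10,0,0]],"yaw":[0,0,0,0,0,0,0]}'
```

```text
time_s: 12.85
position: [0.5237, 0.1384, 0.0417]
tcp_rot: [[0.0, 0.997, 0.074], [0.0, 0.074, -0.997], [-1.0, 0.0, -0.0]]
force: [-0.5, 0.1, 0.9]
opening: 0.905
time_s: 13.43
position: [0.5262, 0.1387, 0.207]
tcp_rot: [[0.009, 0.997, 0.074], [0.001, 0.074, -0.997], [-1.0, 0.009, 0.0]]
force: [0.8, 1.0, 0.5]
opening: 0.918
```

```bash
python3 -m inch '{"dp":[[0,-3,15],[0,-4.5,30],[0,-4.5,30],[0,-4.5,30],[0,-4.5,30],[0,-4.5,30],[0,-4.5,30],[0,-4.5,30],[0,-4.5,30],[0,-4.5,30],[0,-4.5,30],[0,-4.5,30],[0,-4.5,30],[0,-4.5,30],[0,-1,9]],"yaw":[0,0,0,0,0,0,0,0,0,0,0,0,0,0,0]}' 87; python3 -m inch '{"dp":[[0,0,0],[20,0,0],[30,0,0],[30,0,0],[20,0,0],[0,0,0],[0,0,0],[0,0,0]],"yaw":[4,7,7,7,4.1,0,0,0]}'; python3 look.py p4 container 36.5 n
```

```text
time_s: 14.68
position: [0.4916, -0.2836, 0.2015]
tcp_rot: [[0.001, 0.998, 0.07], [-0.003, 0.07, -0.998], [-1.0, 0.001, 0.003]]
force: [0.9, -0.4, -0.4]
opening: 1.0
time_s: 15.35
position: [0.4923, -0.2792, 0.1026]
tcp_rot: [[0.001, 0.908, -0.419], [-0.001, -0.419, -0.908], [-1.0, 0.001, 0.0]]
force: [0.1, -0.2, 0.3]
opening: 1.0
[ 492.7529 -279.6297  103.3473] -24.808783352953768 87.09043477420954 [-0.7667  0.3502  0.0091]
```

View pics/p4s.png

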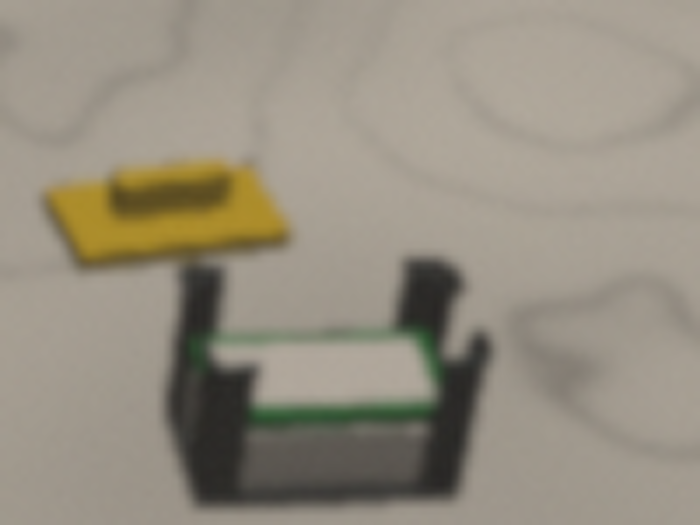

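View pics/p4t.png

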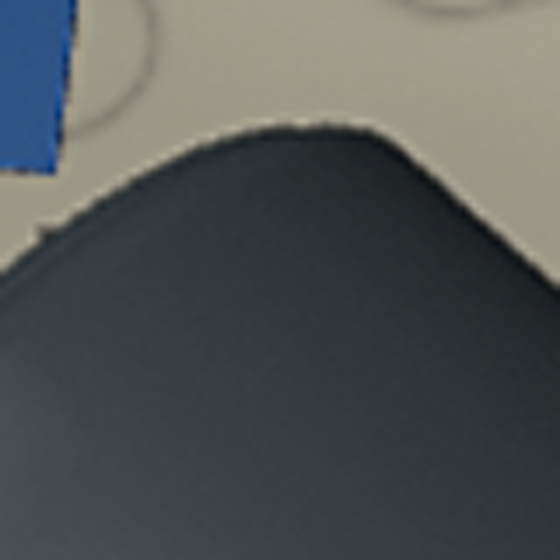

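The scene crop shows the container level between the uprights, with its green lid at about crop pixel (320,370). Next, the descent to the tray.

```bash
python3 -m inch '{"dp":[[10,1.2,-1.4],[20,0,0],[20,0,0],[12,0,0],[8,0,0],[5,0,0],[2.5,0,0],[0,0,0],[0,0,0],[0,0,0],[0,0,0]],"yaw":[0,0,0,0,0,0,0,0,0,0,0]}'
```

```text
time_s: 16.37
position: [0.4939, -0.2786, 0.0249]
tcp_rot: [[0.001, 0.907, -0.421], [-0.001, -0.421, -0.907], [-1.0, 0.001, 0.0]]
force: [-0.0, 0.1, 0.0]
opening: 1.0
```

```bash
python3 -m inch '{"dp":[[1.5,0,0],[1.5,0,0],[0.5,0,0],[0,0,0],[0,0,0]],"yaw":[0,0,0,0,0]}'; python3 -m inch '{"dp":[[0,0,0],[0,0,0],[0,0,0],[0,0,0],[0,0,0],[0,0,0],[0,0,0],[0,0,0],[0,0,0],[0,0,0]],"yaw":[0,0,0,0,0,0,0,0,0,0]}' 50
```

```text
time_s: 16.78
position: [0.4934, -0.2783, 0.0207]
tcp_rot: [[-0.0, 0.907, -0.421], [0.0, -0.421, -0.907], [-1.0, -0.0, -0.0]]
force: [1.0, -0.1, -1.0]
opening: 0.999
time_s: 17.62
position: [0.4936, -0.2784, 0.0208]
tcp_rot: [[0.0, 0.907, -0.421], [-0.0, -0.421, -0.907], [-1.0, 0.0, 0.0]]
force: [0.1, 0.3, 1.4]
opening: 0.69
```

```bash
python3 -m inch '{"dp":[[-5,0,0],[-15,0,0],[-25,0,0],[-35,0,0],[-30,0,0],[-15,0,0],[-5,0,0],[0,0,0]],"yaw":[0,0,0,0,0,0,0,0]}' 45; python3 -m inch '{"dp":[[0,-5.5,-14],[0,-10.5,-28],[0,-10.5,-28],[0,-10.5,-28],[0,-10.5,-28],[0,-10.5,-28],[0,-10.5,-28],[0,-10.5,-28],[0,-10.5,-28],[0,-10.5,-28],[0,-10.5,-28],[0,-10.5,-28],[0,-10.5,-28],[0,-10.5,-28],[0,-5.5,-12],[0,0,0]],"yaw":[0,0,0,0,0,0,0,0,0,0,0,0,0,0,0,0]}';python3 -m inch '{"dp":[[0,0,0],[0,0,0],[0,0,0],[0,0,0],[0,0,0],[0,0,0],[0,0,0],[0,0,0],[0,0,0]],"yaw":[-4,-7,-7,-7,-4.1,0,0,0,0]}'
```

```text
time_s: 18.28
position: [0.4939, -0.2787, 0.1523]
tcp_rot: [[0.002, 0.907, -0.421], [-0.002, -0.421, -0.907], [-1.0, 0.003, 0.001]]
force: [0.1, 0.1, -0.6]
opening: 0.69
time_s: 19.62
position: [0.5215, 0.1407, 0.149]
tcp_rot: [[-0.004, 0.909, -0.417], [0.0, -0.417, -0.909], [-1.0, -0.004, 0.001]]
force: [0.3, -0.6, -1.1]
opening: 0.689
time_s: 20.37
position: [0.5234, 0.1371, 0.1504]
tcp_rot: [[-0.001, 0.997, 0.072], [-0.0, 0.072, -0.997], [-1.0, -0.001, 0.0]]
force: [-0.5, 0.2, -0.8]
opening: 0.687
```

```bash
python3 -m inch '{"dp":[[8,0,-0.5],[12,0,0],[12,0,0],[6,0,0],[0,0,0],[0,0,0],[0,0,0]],"yaw":[0,-0.1,0,0,0,0,0]}'; python3 look.py p5 tray 20.8
```

```text
time_s: 20.95
position: [0.524, 0.1381, 0.113]
tcp_rot: [[0.001, 0.997, 0.075], [0.0, 0.075, -0.997], [-1.0, 0.001, -0.0]]
force: [0.1, -0.8, -0.6]
opening: 0.689
[524.192  138.0779 113.3162] 4.314414835588516 59.8943074777132 [-0.7355  0.3272 -0.9187]
```

View pics/p5s.png

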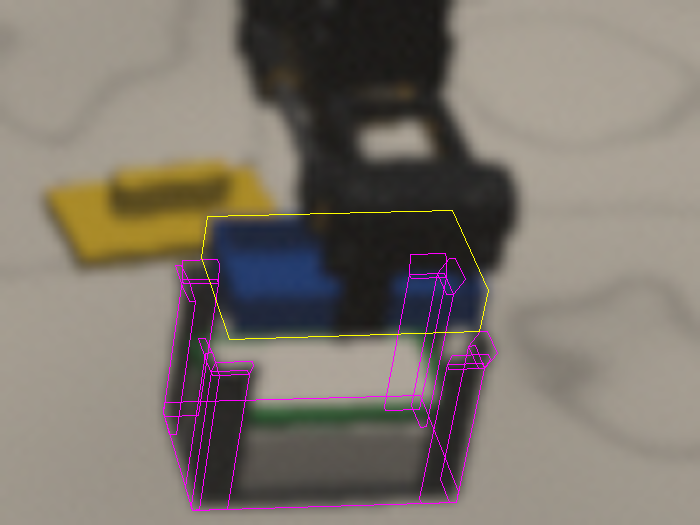

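View pics/p5t.png

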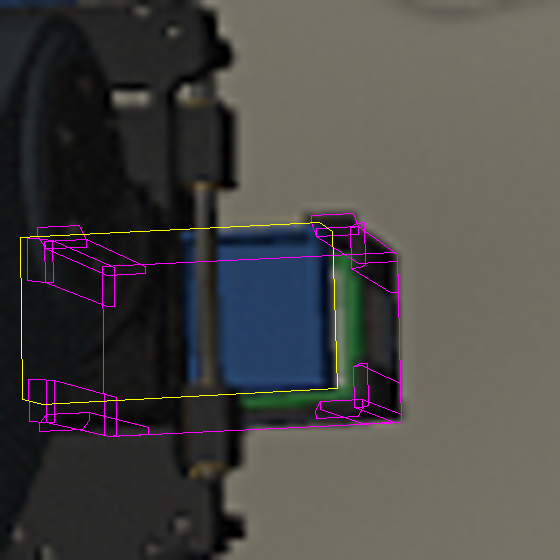

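```bash
python3 -m inch '{"dp":[[4,0,0],[4,0,0],[4,0,0],[4,0,0],[4,0,0],[2,0,0],[0,0,0]],"yaw":[0,0,0,0,0,0,0]}';python3 -m inch '{"dp":[[4,0,0],[4,0,0],[4,0,0],[4,0,0],[2,0,0],[0,0,0],[0,0,0]],"yaw":[0,0,0,0,0,0,0]}'
```

```text
time_s: 21.63
position: [0.5233, 0.138, 0.09]
tcp_rot: [[-0.001, 0.997, 0.075], [-0.0, 0.075, -0.997], [-1.0, -0.001, -0.0]]
force: [0.1, 0.3, -0.1]
opening: 0.683
time_s: 22.22
position: [0.5236, 0.138, 0.0726]
tcp_rot: [[-0.0, 0.997, 0.075], [-0.0, 0.075, -0.997], [-1.0, -0.0, -0.0]]
force: [0.5, -0.4, -0.5]
opening: 0.688
```

```bash
python3 -m inch '{"dp":[[1,0,0],[1,0,0],[1,0,0],[0,0,0],[0,0,0]],"yaw":[0,0,0,0,0]}';python3 -m inch '{"dp":[[0.5,0,0],[0.5,0,0],[0,0,0],[0,0,0]],"yaw":[0,0,0,0]}'
```

```text
time_s: 22.63
position: [0.5237, 0.138, 0.0698]
tcp_rot: [[-0.0, 0.997, 0.075], [-0.0, 0.075, -0.997], [-1.0, -0.0, 0.0]]
force: [-1.0, -0.2, -0.8]
opening: 0.682
time_s: 22.97
position: [0.5238, 0.138, 0.0688]
tcp_rot: [[0.0, 0.997, 0.075], [0.0, 0.075, -0.997], [-1.0, 0.0, 0.0]]
force: [0.6, 0.3, -0.8]
opening: 0.685
```

```bash
python3 -m inch '{"dp":[[0.4,0,0],[0.4,0,0],[0,0,0],[0,0,0]],"yaw":[0,0,0,0]}'
```

```text
time_s: 23.3
position: [0.5237, 0.138, 0.0687]
tcp_rot: [[0.0, 0.997, 0.075], [-0.0, 0.075, -0.997], [-1.0, 0.0, 0.0]]
force: [-1.0, -0.8, 6.0]
opening: 0.685
```

```bash
python3 -m inch '{"dp":[[0,0,0],[0,0,0],[0,0,0],[0,0,0],[0,0,0]],"yaw":[0,0,0,0,0]}' 80;  python3 -m inch '{"dp":[[-5,0,0],[-15,0,0],[-25,0,0],[-35,0,0],[-30,0,0],[-20,0,0],[-5,0,0],[0,0,0],[0,0,0]],"yaw":[0,0,0,0,0,0,0,0,0]}'
```

```text
time_s: 23.72
position: [0.5236, 0.138, 0.0678]
tcp_rot: [[-0.0, 0.997, 0.075], [0.0, 0.075, -0.997], [-1.0, -0.0, -0.0]]
force: [0.8, -0.4, -0.5]
opening: 0.903
time_s: 24.47
position: [0.5231, 0.138, 0.2024]
tcp_rot: [[-0.001, 0.997, 0.075], [-0.0, 0.075, -0.997], [-1.0, -0.001, 0.0]]
force: [-0.3, -0.1, -0.6]
opening: 0.924
```

```bash
python3 -m inch '{"dp":[[0,-6.6,13.4],[0,-13.3,26.8],[0,-13.3,26.8],[0,-13.3,26.8],[0,-13.3,26.8],[0,-13.3,26.8],[0,-13.3,26.8],[0,-13.3,26.8],[0,-6.6,13.4],[0,0,0]],"yaw":[0,0,0,0,0,0,0,0,0,0]}' 40; python3 -m inch '{"dp":[[0,0,0],[20,0,0],[30,0,0],[30,0,0],[20,0,0],[0,0,0],[0,0,0],[0,0,0],[0,0,0]],"yaw":[4,7,7,7,3.2,0,0,0,0]}'; python3 look.py p6 tray 36.5 n
```

```text
time_s: 25.3
position: [0.4319, -0.0857, 0.2012]
tcp_rot: [[-0.004, 0.997, 0.071], [0.001, 0.071, -0.997], [-1.0, -0.004, -0.001]]
force: [0.3, 0.6, -0.5]
opening: 0.463
time_s: 26.05
position: [0.4346, -0.0837, 0.1038]
tcp_rot: [[0.002, 0.915, -0.404], [-0.001, -0.404, -0.915], [-1.0, 0.002, -0.0]]
force: [0.1, -0.1, -0.1]
opening: 0.465
[434.6044 -83.9373 104.0446] -23.83621751940484 39.98664981353129 [-0.1632  0.669  -0.1566]
```

View pics/p6s.png

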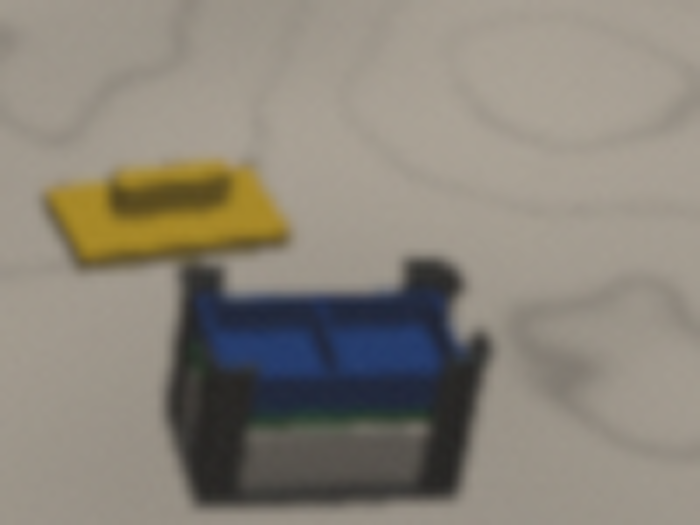

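View pics/p6t.png

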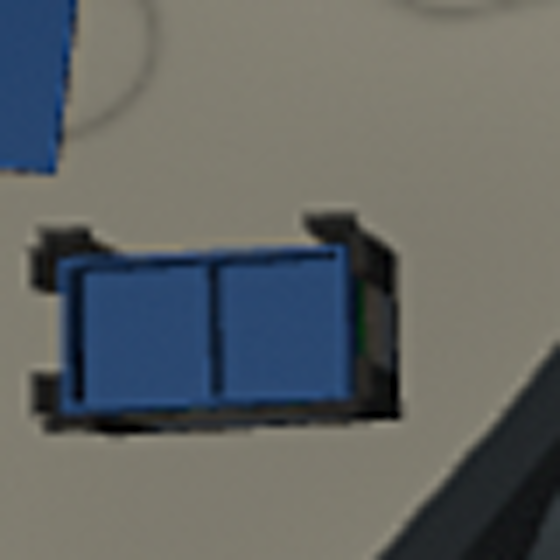

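The tray sits level in the carrier (top crop centre about (205,330)). I fit its pose as the target for the lid and check the wood lid under the gripper.

Run:
```python
from ov import *
import pickle
t,s=pickle.load(open("p6.pkl","rb"));a=masks(t["color"])
m=blob(a["tray"],(149,187),26);print(m.sum())
top=[np.array([[x,y,0.] for x in(-.03,.03) for y in(-.055,.055)])]
p,e=fit([t],[m],top,np.r_[.5236,.138,.07,np.radians(4.2)],(0,1,3));print(p*1000,np.degrees(p[3]),e)
res=pickle.load(open("r0.pkl","rb"))
ov(s,"p6l",[],(235,130,335,215),7)
```

```text
925.0
[521.6505 135.7958  70.      73.4742] 4.209760336195984 14.08162969151093
```

View pics/p6l.png

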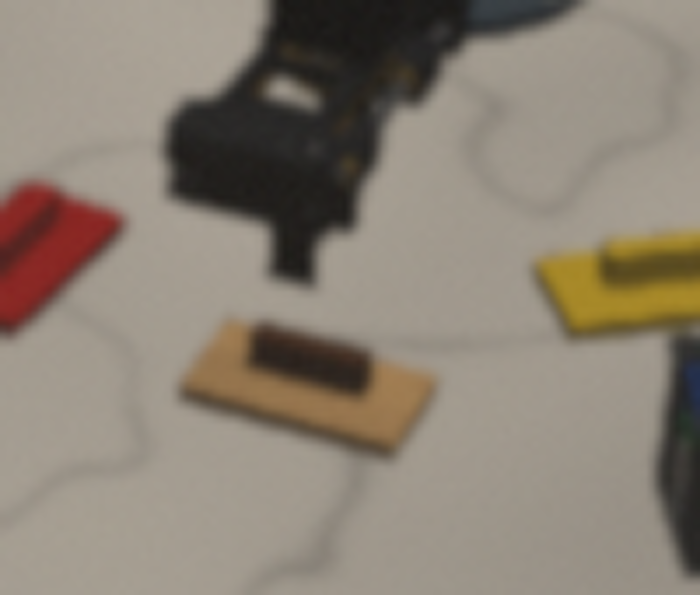

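```bash
python3 -m inch '{"dp":[[10,-1.0,0.4],[20,0,0],[18,0,0],[10,0,0],[6,0,0],[3,0,0],[0,0,0],[0,0,0],[0,0,0],[0,0,0]],"yaw":[0,0,0,0,0,0,0,0,0,0]}'
```

```text
time_s: 26.98
position: [0.4332, -0.0839, 0.0366]
tcp_rot: [[0.001, 0.914, -0.405], [-0.001, -0.405, -0.914], [-1.0, 0.001, 0.0]]
force: [0.2, -0.1, 0.1]
opening: 0.464
```

```bash
python3 -m inch '{"dp":[[1.5,0,0],[1.5,0,0],[0.6,0,0],[0,0,0],[0,0,0]],"yaw":[0,0,0,0,0]}'
```

```text
time_s: 27.4
position: [0.4327, -0.0837, 0.0323]
tcp_rot: [[-0.0, 0.914, -0.405], [0.0, -0.405, -0.914], [-1.0, -0.0, -0.0]]
force: [0.2, -0.5, -0.5]
opening: 0.457
```

```bash
python3 -m inch '{"dp":[[0,0,0],[0,0,0],[0,0,0],[0,0,0],[0,0,0],[0,0,0],[0,0,0],[0,0,0],[0,0,0]],"yaw":[0,0,0,0,0,0,0,0,0]}' 5; python3 -m inch '{"dp":[[-3,0,0],[-5,0,0],[-10,0,0],[-20,0,0],[-30,0,0],[-30,0,0],[-20,0,0],[-10,0,0],[-5,0,0],[0,0,0],[0,0,0]],"yaw":[0,0,0,0,0,0,0,0,0,0,0]}'
```

```text
time_s: 28.15
position: [0.4328, -0.0837, 0.0324]
tcp_rot: [[0.0, 0.914, -0.405], [-0.0, -0.405, -0.914], [-1.0, 0.0, 0.0]]
force: [0.8, -1.0, -0.1]
opening: 0.157
time_s: 29.07
position: [0.4324, -0.0835, 0.1652]
tcp_rot: [[-0.0, 0.914, -0.405], [0.0, -0.405, -0.914], [-1.0, -0.0, -0.0]]
force: [-0.3, -0.2, -1.5]
opening: 0.158
```

```bash
python3 -m inch '{"dp":[[0,-0.4,-14],[0,-0.7,-26],[0,-0.7,-26],[0,-0.7,-26],[0,-0.7,-26],[0,-0.7,-26],[0,-0.7,-26],[0,-0.7,-26],[0,-0.7,-26],[0,-0.4,-17.5],[0,0,0]],"yaw":[0,0,0,0,0,0,0,0,0,0,0]}';python3 -m inch '{"dp":[[0,0,0],[0,0,0],[0,0,0],[0,0,0],[0,0,0],[0,0,0],[0,0,0],[0,0,0],[0,0,0],[0,0,0]],"yaw":[-4,-7,-7,-7,-3.1,0,0,0,0,0]}'; python3 look.py p7 lid 32.4
```

```text
time_s: 29.98
position: [0.5245, 0.1407, 0.1638]
tcp_rot: [[-0.001, 0.916, -0.402], [0.001, -0.402, -0.916], [-1.0, -0.001, -0.001]]
force: [-0.4, -0.4, -0.5]
opening: 0.16
time_s: 30.82
position: [0.5238, 0.1377, 0.1652]
tcp_rot: [[-0.0, 0.997, 0.073], [-0.0, 0.073, -0.997], [-1.0, -0.0, 0.0]]
force: [-0.9, 0.4, -0.8]
opening: 0.16
[523.8597 137.8041 165.3403] 4.1980824448538465 13.565639990473427 [ 1.427   1.1776 -1.4066]
```

View pics/p7s.png

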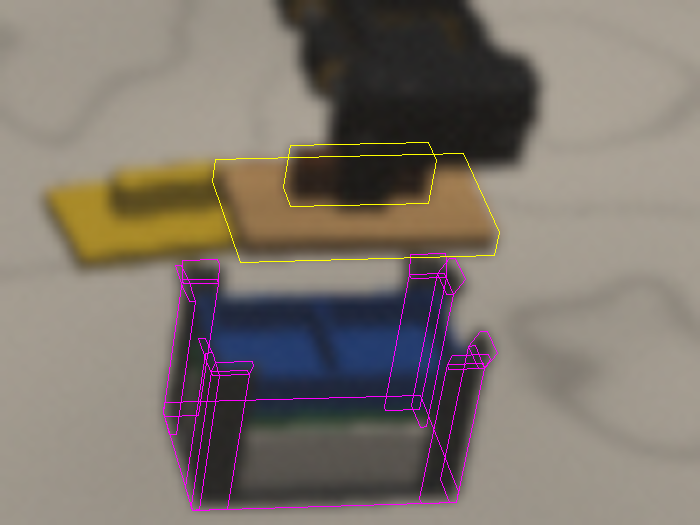

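View pics/p7t.png

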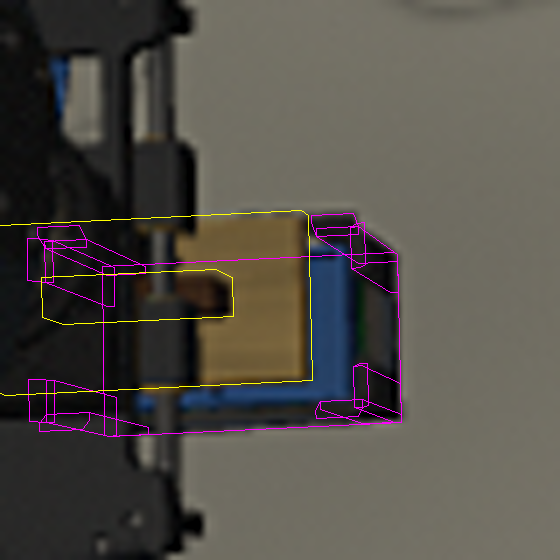

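Run:
```python
from held import *
import pickle
t,s=pickle.load(open("p7.pkl","rb"))
mk=lambda img:(lambda a:cv2.morphologyEx((a["wood"]).astype(np.uint8),cv2.MORPH_CLOSE,np.ones((5,5))))(masks(img))
m=mk(t["color"])[164:205,140:172]
print("\n".join("".join("#" if x else "." for x in r) for r in m))
for z in(.1427,.1447):
  for c0 in(149,151):
    p,e,_=topfit(t,np.array([.5238,.1378,np.radians(4.2)]),z,(c0,175),(160,205),mk);print(p[:2]*1000,np.degrees(p[2]),e)
# scene fit of lid hull: board only, y and x, z fixed
```

```text
................................
................................
................................
................................
................................
................................
................................
........################........
########################........
########################........
.....###################........
.....###################........
.....###################........
.....###################........
.....###################........
########################........
########################........
########################........
########################........
........################........
........################........
........################........
........################........
........################........
........################........
........################........
........################........
........################........
........################........
........################........
........################........
#######..............###........
....###..............###........
......#..............###........
......#..............#######....
......#.........................
................................
................................
................................
................................
................................
[523.5696 136.6193] 2.259158675447636 9.659066555722097
[523.6602 136.6587] 1.8193988688918028 9.420258110850693
[523.125  136.1043] 2.200889838387758 9.459852836467338
[523.1816 136.2697] 1.8146175400603914 9.352199056262988
```

```bash
python3 -m inch '{"dp":[[8,0,0],[12,0,0],[12,0,0],[7,0,0],[3,0,0],[0,0,0],[0,0,0],[0,0,0]],"yaw":[0,0,0,0,0,0,0,0]}'; python3 look.py p8 lid 32.4
```

```text
time_s: 31.58
position: [0.5243, 0.1379, 0.1238]
tcp_rot: [[0.001, 0.997, 0.074], [0.0, 0.074, -0.997], [-1.0, 0.001, 0.0]]
force: [0.6, 0.2, -0.5]
opening: 0.157
[524.3161 137.9156 123.8958] 4.222830286242939 13.655727077992015 [-0.8508 -0.7579 -1.4908]
```

View pics/p8s.png

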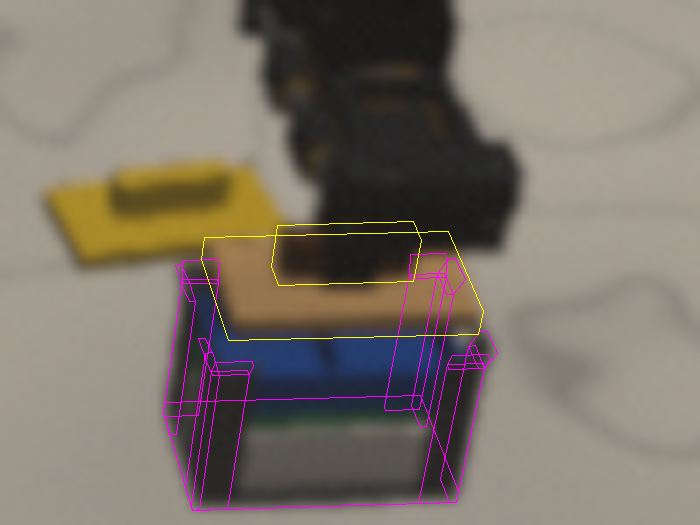

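View pics/p8t.png

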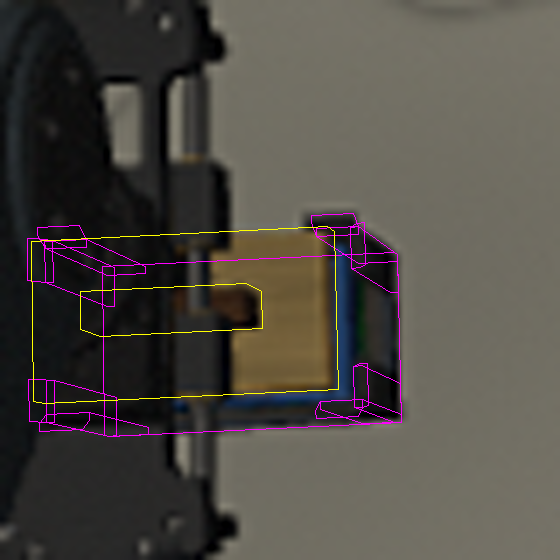

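Run:
```python
from fit import *
import pickle
t6,_=pickle.load(open("p6.pkl","rb"));t8,_=pickle.load(open("p8.pkl","rb"))
for v in(180,186,192):
    print(v,"p8",t8["color"][v,160:178].tolist());print("   p6",t6["color"][v,160:178].tolist())
y=np.radians(4.22)
def end(z,c,x=0): return proj(t8,(np.array([[x,-.055,0]])@R(y).T+np.array([*c,z])))[0]
print("lid top end",end(.1035,(.5238,.1379)),"lid bottom",end(.0915,(.5238,.1379)),"tray rim end",end(.070,(.5238,.1379)))
```

```text
180 p8 [[108, 89, 55], [107, 88, 55], [106, 88, 54], [106, 89, 54], [104, 86, 53], [110, 91, 54], [76, 59, 31], [41, 41, 49], [38, 65, 104], [22, 43, 70], [11, 17, 33], [8, 25, 15], [26, 28, 21], [20, 19, 18], [14, 14, 14], [12, 11, 11], [54, 53, 48], [109, 106, 95]]
   p6 [[41, 71, 111], [41, 71, 111], [41, 71, 112], [42, 72, 112], [41, 71, 111], [41, 70, 111], [42, 71, 112], [42, 72, 113], [46, 76, 120], [25, 47, 75], [11, 21, 38], [8, 30, 19], [30, 32, 25], [22, 21, 21], [14, 15, 16], [10, 12, 10], [61, 59, 54], [123, 119, 107]]
186 p8 [[111, 92, 55], [112, 93, 56], [112, 93, 55], [112, 94, 58], [114, 94, 57], [118, 98, 59], [99, 77, 43], [54, 50, 53], [35, 63, 102], [27, 48, 80], [10, 19, 40], [8, 37, 15], [37, 42, 32], [46, 44, 40], [43, 43, 42], [37, 41, 45], [31, 31, 29], [107, 104, 93]]
   p6 [[42, 71, 112], [43, 72, 113], [44, 73, 113], [43, 72, 112], [43, 72, 112], [42, 72, 112], [43, 73, 113], [43, 73, 114], [44, 75, 119], [32, 54, 88], [11, 21, 44], [6, 42, 16], [43, 47, 36], [53, 50, 45], [51, 49, 49], [44, 47, 51], [35, 35, 34], [120, 117, 104]]
192 p8 [[110, 91, 57], [110, 91, 57], [111, 92, 57], [111, 93, 57], [112, 93, 57], [114, 95, 56], [104, 82, 47], [58, 46, 32], [35, 60, 100], [25, 49, 81], [22, 30, 42], [36, 35, 31], [31, 30, 29], [23, 20, 21], [24, 24, 24], [31, 35, 39], [21, 23, 26], [107, 104, 93]]
   p6 [[42, 71, 112], [43, 71, 112], [42, 72, 112], [44, 72, 112], [42, 72, 112], [43, 72, 112], [42, 71, 112], [42, 73, 114], [46, 76, 119], [30, 55, 89], [22, 31, 46], [40, 38, 35], [37, 35, 33], [26, 25, 24], [31, 32, 31], [37, 41, 44], [23, 26, 29], [122, 118, 106]]
lid top end [166.5041 183.458 ] lid bottom [167.5247 184.0024] tray rim end [169.2898 184.944 ]
```

```bash
python3 -m inch '{"dp":[[4,0,0],[4,0,0],[3,0,0],[2,0,0],[0,0,0],[0,0,0]],"yaw":[0,0,0,0,0,0]}';python3 -m inch '{"dp":[[2,0,0],[2,0,0],[2,0,0],[0,0,0],[0,0,0]],"yaw":[0,0,0,0,0]}'
```

```text
time_s: 32.18
position: [0.5237, 0.1378, 0.1101]
tcp_rot: [[-0.001, 0.997, 0.074], [-0.0, 0.074, -0.997], [-1.0, -0.001, 0.0]]
force: [-0.0, 0.7, -0.2]
opening: 0.159
time_s: 32.6
position: [0.5238, 0.1379, 0.1042]
tcp_rot: [[-0.0, 0.997, 0.074], [-0.0, 0.074, -0.997], [-1.0, -0.0, -0.0]]
force: [-0.2, 0.8, 0.1]
opening: 0.16
```

```bash
python3 -m inch '{"dp":[[0.8,0,0],[0.7,0,0],[0,0,0],[0,0,0]],"yaw":[0,0,0,0]}';python3 -m inch '{"dp":[[0.4,0,0],[0.4,0,0],[0,0,0],[0,0,0]],"yaw":[0,0,0,0]}'
```

```text
time_s: 32.93
position: [0.5239, 0.1379, 0.1029]
tcp_rot: [[-0.0, 0.997, 0.074], [0.0, 0.074, -0.997], [-1.0, -0.0, -0.0]]
force: [-0.5, 0.1, 0.4]
opening: 0.159
time_s: 33.27
position: [0.5239, 0.1379, 0.1023]
tcp_rot: [[0.0, 0.997, 0.074], [-0.0, 0.074, -0.997], [-1.0, 0.0, 0.0]]
force: [-0.8, 0.2, 2.3]
opening: 0.159
```

```bash
python3 -m inch '{"dp":[[0,0,0],[0,0,0],[0,0,0],[0,0,0],[0,0,0]],"yaw":[0,0,0,0,0]}' 40; python3 -m inch '{"dp":[[-3,0,0],[-10,0,0],[-20,0,0],[-30,0,0],[-30,0,0],[-20,0,0],[-5,0,0],[0,20,10],[0,-20,25],[0,-20,30],[0,-20,30],[0,-20,30],[0,-20,30],[0,-20,30],[0,-10,15],[0,0,0],[0,0,0]],"yaw":[0,0,0,0,0,0,0,0,0,0,0,0,0,0,0,0,0]}'; python3 look.py p9 lid 32.4 n
```

```text
time_s: 33.68
position: [0.5239, 0.1379, 0.1019]
tcp_rot: [[-0.0, 0.997, 0.074], [-0.0, 0.074, -0.997], [-1.0, -0.0, 0.0]]
force: [-1.0, 0.6, -0.1]
opening: 0.418
time_s: 35.1
position: [0.4285, -0.0702, 0.2199]
tcp_rot: [[-0.0, 0.998, 0.071], [0.001, 0.071, -0.998], [-1.0, -0.0, -0.001]]
force: [0.2, 0.1, 0.7]
opening: 0.457
[429.1822 -69.1124 219.9813] 4.227418279709561 40.06742429513097 [-0.6908 -0.6469  0.5132]
```

View pics/p9s.png

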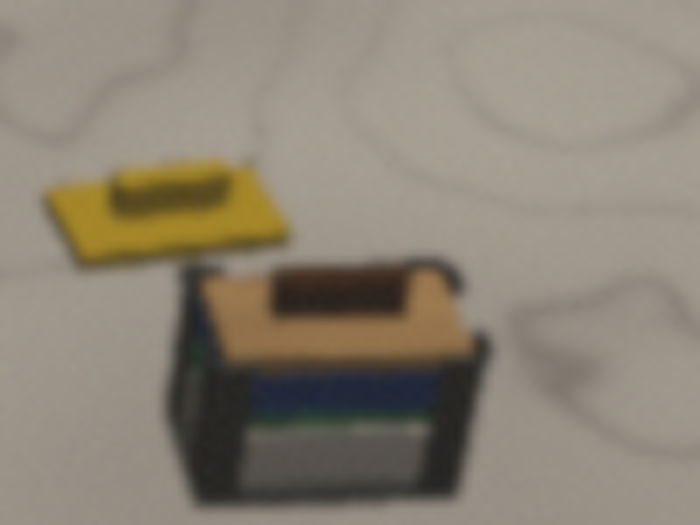

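View pics/p9t.png

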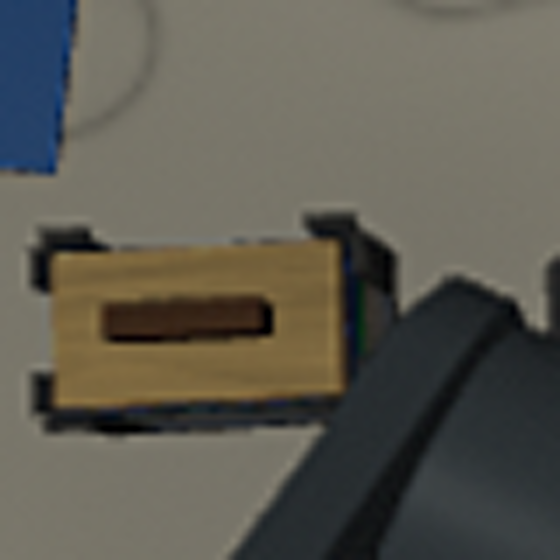

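Run:
```python
from ov import *
import pickle
t,s=pickle.load(open("p9.pkl","rb"));res=pickle.load(open("r0.pkl","rb"))
a,b=masks(t["color"]),masks(s["color"])
mb=b["wood"]; m=blob(mb|((b["dark"])&False),(351,186),22);ma=blob(a["wood"],(148,187),24)
top=[np.array([[x,y,0.] for x in(-.03,.03) for y in(-.055,.055)])]
p,e=fit([t],[ma],top,np.r_[.5236,.138,.082,np.radians(4.2)],(0,1,3));print("top view, z=82:",p[:3]*1000,np.degrees(p[3]),e)
for z in(.066,.070,.074,.078): 
    q=np.r_[p[:2],z,p[3]];
    r=roi_of(s,[M["lid"][0]],q);
q=np.r_[.5238,.1379,.070,np.radians(4.22)]
im=crop(s["color"],325,165,385,205,12)
for h in M["lid"]+[box(-30,30,-55,55,12,12)]:
    u=((proj(s,h@R(q[3]).T+q[:3])-[325,165]+.5)*12).astype(np.int32);cv2.polylines(im,[cv2.convexHull(u)],True,(255,255,0),1)
save("p9z",np.vstack([crop(s["color"],325,165,385,190,12),im[:300]]))
print(s["color"][170:212,350].tolist())
```

```text
top view, z=82: [522.6726 137.55    82.    ] 4.246448543400037 5.4132673516082725
[[161, 154, 142], [159, 151, 140], [159, 151, 140], [158, 150, 139], [157, 150, 139], [157, 149, 138], [152, 144, 133], [131, 121, 111], [92, 76, 65], [70, 50, 37], [59, 42, 33], [48, 37, 30], [45, 36, 30], [46, 38, 31], [62, 49, 37], [103, 80, 55], [138, 107, 71], [147, 114, 75], [148, 115, 77], [146, 114, 76], [129, 100, 66], [94, 74, 51], [70, 60, 51], [55, 53, 56], [38, 42, 57], [33, 39, 58], [35, 41, 59], [34, 42, 57], [36, 49, 55], [45, 63, 54], [66, 78, 63], [87, 92, 81], [91, 89, 81], [88, 85, 78], [88, 83, 77], [85, 81, 75], [86, 81, 76], [84, 80, 75], [77, 75, 70], [65, 63, 60], [58, 56, 54], [77, 74, 69]]
```

View pics/p9z.png

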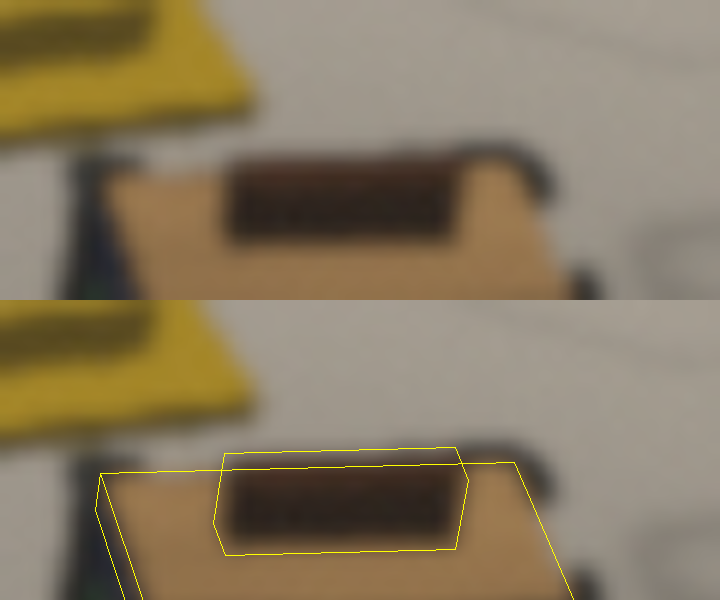

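```bash
python3 -m inch '{"dp":[[0,0,0],[0,0,0],[0,0,0],[0,0,0],[0,0,0],[0,0,0]],"yaw":[0,0,0,0,0,0]}'
python3 - <<'E'
from h import *
import pickle
t0,s0=pickle.load(open("c0.pkl","rb"))
s=bot.capture("scene");
d=np.abs(s["color"].astype(int)-s0["color"]).max(2)
v=s["color"].copy();v[d>50]=[255,0,255]
save("fin",np.hstack([cv2.resize(s["color"],(400,300)),cv2.resize(v,(400,300))]))
print(bot.read_state()["qvel"])
E
```

```text
time_s: 35.7
position: [0.429, -0.0695, 0.22]
tcp_rot: [[-0.0, 0.997, 0.074], [0.0, 0.074, -0.997], [-1.0, -0.0, -0.0]]
force: [0.2, -0.2, 0.7]
opening: 0.458
[-0.1714  0.0382  0.0729 -0.1397  0.0552  0.0278]
```

View pics/fin.png

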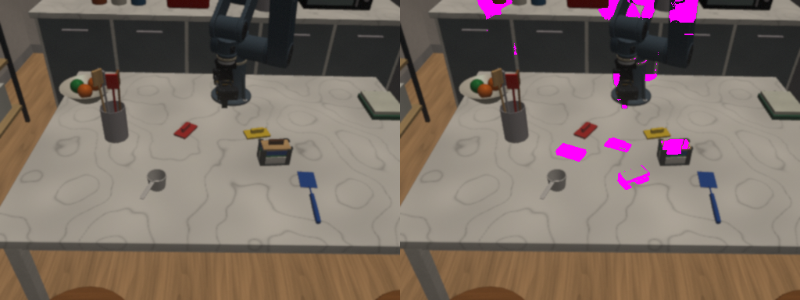

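The final picture shows changes only at the three moved parts, the carrier (275,150) and the arm. The spatula, cup, holder and the red and yellow lids are unchanged, and the gripper is clear.

```bash
python3 -c "
from rig import bot
print(bot.hand_in())"
```

```text
the job is handed in; nothing more can be done
None
```

I packed the carrier in the order asked: container, then tray, then the wooden lid with its handle up. Each part was lowered until it touched down, released, and checked. I handed in at about 36 s, with the arm clear of everything.

- **Seating:** The tray and lid touched down with their undersides about 48 mm and 70 mm above the counter, as expected for a full stack. The container's contact height matched too, and contact forces stayed at 6 N or less. The last pictures show the lid square at 4.2°, the same as the carrier, and within about 1 mm of its centre.
- **Other items:** Comparing the first and last scene pictures, the spatula, cup, holder and the red and yellow lids had not moved.
- **Disagreements:** The camera and arm positions differed by about 1–2 mm. The camera fit put the placed tray about 2 mm off the pocket centre across its width and 1.2 mm along its length, possibly because of edge shading. The two-view heights read 3 mm low for the tray and up to 4 mm low for the container. I relied on the contact readings for the final heights.
- **Lid grip:** I gripped the handle at 32 mm above the lid's underside, not the stated 26 mm. At 26 mm the fingertips would have hit the board.

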